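# Clamp a small asphalt core for facing

## Task

Stand the small asphalt core upright on the bed of the blue bench clamp, between the steel V jaw and the black rubber roller, and let go of it. Then press the red thumb plate of the sprung lever down, click by click, until the ratchet holds the lever by itself with the core gripped firmly: about two clicks after the roller has pushed the core home into the V and begun to squeeze it, and no harder, because asphalt crumbles. Leave the other things as they stand.

Things in the scene. Friction and masses are not known exactly. Their poses are not given: they have to be found in the camera images.
- core: the only small core: a stony asphalt cylinder, 50 mm across and 51 mm high, about 0.2 kg, standing upright on the table. Origin: centre of its underside, z up along its axis.
- clamp: blue bench clamp, fixed to the table; base plate 320 x 100 x 12 mm. x runs along the clamp axis towards the V jaw, z up; origin on the table under the plate, which spans x -150 to +170, y -50 to +50 mm. In its frame: bed at x 89, lever pin at x 45, z 82; lever tail towards -x, its notched post at x -110, 124 mm high. Nothing stands beside the bed at its +y and -y sides: hold the core by those two sides.
- bed_top (a point): centre of the top of the flat steel bed, 50 mm along x by 60 mm, 26 mm above the table, on which the core is to stand; axes as the clamp's.
- vee_jaw: steel V jaw, 40 mm high, locked at the clamp's +x end, at x 90 to 92 mm of the clamp. Origin: at table level under the axis of a core seated home in the V; axes as the clamp's. The two faces open 120 degrees towards -x, 25 mm from that axis. A core set down 3 mm short of this point on the -x side touches neither jaw.
- lever_pin (a point): level pin (along the clamp's y) on which the lever turns, between two blue cheeks (outer faces y -22 and +22 mm, x 19 to 59, top 96 mm above the table). 36 mm below it the lever's hanging leg carries a sprung black rubber roller, 16 mm thick, 24 wide, on a threaded stud set by hand anywhere within 8 mm; with the lever up the core has 5 to 15 mm of play. It advances 3.6 mm per 0.1 rad.
- thumb_plate (a point): centre of the top of the red ribbed thumb plate, 50 x 38 mm, on the tail, 98 mm along it from the pin and 13 mm above its centre line. With the lever up it is 118 mm above the table and tilted 0.25 rad, outer end higher. It sinks nearly straight: in the clamp frame its x goes from -47 to -54 mm. The black knob 36 mm further out withdraws the ratchet; not needed.
- clamp_lever (a joint): turn of the lever, rad: 0 up (sprung), more when pressed, at most 0.62; the plate sinks 1 mm per 0.01. From 0.13 on a ratchet catches it every 0.047 (a click); let go, it drops back up to 0.04. Pushing takes 3 to 8 N, up and down with the clicks, till the core is squeezed, at 0.14 to 0.42; then 5 N, and 15 N of grip, more a click. Right: 13 to 17 N just after a click, 23 is too hard.
- grain_jar: bystander: clear jar of stone grains with a white lid, 51 mm across, 72 mm high; origin at the centre of its underside.
- tin: bystander: closed white tin, 66 mm across, 44 mm high; origin at the centre of its underside.
- layered_core: bystander: big asphalt core with a dark band, 100 mm across, 93 mm high; origin at the centre of its underside.
- brush: bystander: red dust brush, 212 mm long, lying flat along its own y axis; origin at the middle of its underside.
Mind the look-alikes: they are no part of the job. What is shaped like the core but purple or yellow is not meant.

How it is judged:
By the outcome, as a careful person would: the job done as asked, in the order asked, and still so for the second after the job is handed in, with the robot touching nothing.
It also fails if it takes over 58 s, if anything falls off the work surface, if the arm or the gripper's body presses on something with over 40 N, if the wrist force passes 120 N, or if a joint passes its speed limit or range.

## Robot

A 6-joint arm with a two-finger parallel gripper is mounted at the origin on a cart in front of the work surface, level with it; the furniture and walls round the work are solid. World frame = base frame: x ahead of the robot, y to its left, z up, the work surface at z = 0. Lengths are in m, angles in rad, forces in N, time in s.
With the tool pointing down it reaches from about 0.3 to 0.875 m from the base axis. Payload 6.4 kg.
Tool frame: the origin (TCP) lies between the finger pads; the fingertips stand 8 mm ahead of it and the grasp point (between the pads) lies 11 mm behind it (ctrl.finger_overhang is the distance from the TCP to the fingertips, in m); z points along the fingers, y is the line along which they close (so a half turn about z gives the same grasp; the last joint's range is limited). The gripper opens to 85 mm and grips with 20 to 120 N. Pads are 22 mm wide; open, the fingers measure 114 mm over their backs; the gripper's body (76 mm by 85 mm) begins 54 mm behind the grasp point. The pads swing forward as they close: fully open they stand 13 mm farther back than shut.
Start: joints at [-1.517, 0.181, 1.607, -0, 1.354, -0.206], TCP at [0.148, -0.556, 0.239] pointing down, gripper open.
Joint ranges: [-2.99, 2.99], [-0.89, 2.07], [0.3, 2.58], [-1.14, 4.28], [0, 2.63], [-3.12, 3.12]. Speed limits (rad/s): [2.57, 2.57, 3.01, 3.14, 3.14, 3.14].

## Interface

Orientations are given as a unit quaternion [w, x, y, z].
In Python, from bench import ctrl, camera gives the robot as it stands.
- The arm moves only by the shell command python3 -m pendant 'ROWS' [OPENING]. ROWS is JSON, a list of rows, each a list of 6 numbers: the shift along the world's x, y, z normalised to -1 to 1, where 1 is 200 mm, then the turn, a rotation vector about the world's x, y, z normalised to -1 to 1, where 1 is pi/2 rad. In form: [[dx, dy, dz, rx, ry, rz], ...]. A call has exactly 10 rows; each row shifts and turns the commanded pose from where the row before left it; what a row does not reach is not made up. A row lasts 1/8 s, in which the tool goes at most 62.5 mm and 10.7 degrees, less where a joint would pass 70% of its speed; a pose out of reach is approached as far as the arm can. A call with a number of a shift or a turn outside -1 to 1 is refused whole. A call with a gripper value outside its range is refused whole. OPENING is the opening, from -1 (shut) to 1 (fully open), set as the call begins (- or left out, the last holds). The fingers move at their own pace and stop on an object; the grip force is fixed at half the most. Time passes only in rows, so rows that do not move let the fingers close, or fill a call up. It gives the time, the measured TCP pose, the force, the opening and the grip force at its end, in the units of the state.
- ctrl.get_obs(): the state, without advancing time (a new reading comes with each control period).
- camera(name): name is "scene" or "top"; returns a dict with "color" (400x640x3 uint8, blue, green, red), "fx", "fy", "cx", "cy" (pixels), "xyz" and "rotation" of the camera in the world. Camera axes: x right, y down, z forward; pixel columns grow to the right and rows downward; lengths in m; the calibration is good to about 2 mm. A picture is of the moment at which its call begins. There is no depth.
- ctrl.hand_in(): hands the job in; it is judged then, once.
The state is a dict: "time_s": time; "q": joint angles; "dq": joint speeds; "joint_efforts": joint torques, N m; "eef_pos": TCP position; "eef_rot": TCP orientation; "wrist_force": force on the tool from outside, world axes, zero at the start; "torque": the same for the moment, N m; "opening": opening from 0.0 (shut) to 1.0 (fully open); "grasp_force": force on a finger pad.
Only numpy, scipy, OpenCV 4.12 (cv2) and the standard library are available. Lean on these libraries where they do the work, as an engineer would, in place of code of your own. Each camera call takes 0.05 s, during which the arm holds its last target. There are 200 camera calls.

## Working session

There is one attempt and no reset: what is moved stays moved. The work goes in short steps, Python scripts to look and compute and a shell command to move; the robot and the scene stay as the last step left them, time stands still between calls to the robot, and variables do not carry over. Pictures are saved under pics/ and viewed, at most 10 in all, crops included, and the job is handed in when it is done.

```bash
mkdir -p pics; ls; cat > h.py <<'E'
import numpy as np, cv2
from bench import ctrl, camera
def pix2plane(c,u,v,z):
    R=np.array(c["rotation"]).reshape(3,3) if np.size(c["rotation"])==9 else None
    if R is None:
        from scipy.spatial.transform import Rotation as Ro
        w,x,y,zz=c["rotation"]; R=Ro.from_quat([x,y,zz,w]).as_matrix()
    d=R@np.array([(u-c["cx"])/c["fx"],(v-c["cy"])/c["fy"],1]); p=np.array(c["xyz"])
    return p+d*(z-p[2])/d[2]
def proj(c,P):
    R=np.array(c["rotation"]).reshape(3,3) if np.size(c["rotation"])==9 else None
    if R is None:
        from scipy.spatial.transform import Rotation as Ro
        w,x,y,zz=c["rotation"]; R=Ro.from_quat([x,y,zz,w]).as_matrix()
    q=(np.atleast_2d(P)-np.array(c["xyz"]))@R
    return np.c_[q[:,0]/q[:,2]*c["fx"]+c["cx"],q[:,1]/q[:,2]*c["fy"]+c["cy"]]
E
python3 - <<'E'
from h import *
for n in ("top","scene"):
    c=camera(n); cv2.imwrite(f"pics/{n}0.png",c["color"]); print(n,{k:c[k] for k in c if k!="color"})
print(ctrl.get_obs())
E
```

```text
pics
top {'fx': 467.5547888376303, 'fy': 467.5547888376303, 'cx': 322.4587980580037, 'cy': 200.01220231141397, 'xyz': array([ 0.4703151 , -0.0854339 ,  1.34195066]), 'rotation': array([-0.0229856 ,  0.70844083, -0.70517012,  0.01784253])}
scene {'fx': 474.1616312177823, 'fy': 474.1616312177823, 'cx': 323.75238804704213, 'cy': 192.87786362119786, 'xyz': array([-0.24088899, -0.71477148,  1.20708842]), 'rotation': array([-0.33148396,  0.84286785, -0.39349556,  0.15764963])}
{'time_s': 0.1, 'q': array([-1.51728755e+00,  1.81471592e-01,  1.60791057e+00,  1.57496924e-05,
        1.35381102e+00, -2.06290733e-01]), 'dq': array([ 0.00140847, -0.00127169, -0.002981  , -0.00110194, -0.00014554,
        0.00133289]), 'joint_efforts': array([ 8.23025675e-04, -4.45871830e+01, -3.52243280e+01, -3.62698866e-04,
        3.92723770e-03, -3.92194386e-05]), 'eef_pos': array([ 0.14771004, -0.55519902,  0.23847028]), 'eef_rot': array([-7.97343423e-04,  9.91574787e-01,  1.29533015e-01,  6.87399197e-05]), 'wrist_force': array([-0.77304267, -0.54113422,  0.80790684]), 'torque': array([ 0.00763943, -0.07022658, -0.00778168]), 'grasp_force': 0.0, 'opening': 0.9944908916851113}
```

View pics/top0.png

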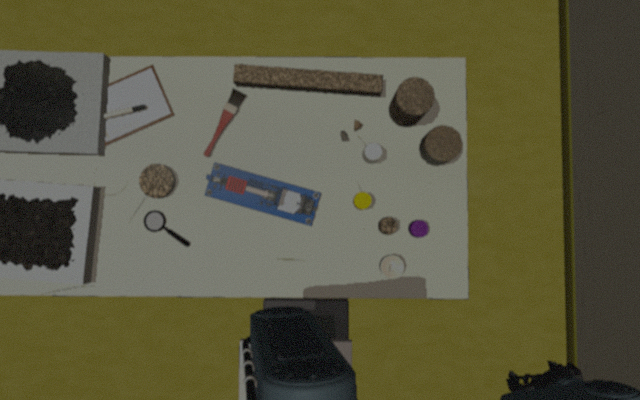

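View pics/scene0.png

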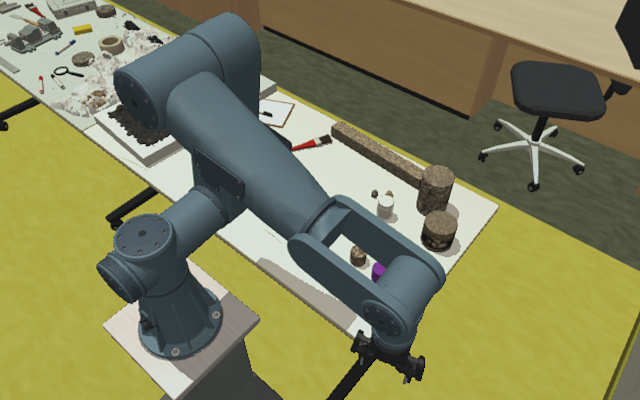

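The top view shows the clamp at about (205–321, 163–225), the stony core at (389, 226), purple at (419, 228), yellow at (363, 201), the tin at (392, 265) and the jar at (373, 152). The scene view shows the core behind the wrist at (358, 256). I'll enlarge the top view.

```bash
python3 - <<'E'
from h import *
im=cv2.imread("pics/top0.png")
def crop(u0,v0,u1,v1,s,n):
    a=cv2.resize(im[v0:v1,u0:u1],None,fx=s,fy=s,interpolation=cv2.INTER_CUBIC); a=cv2.convertScaleAbs(a,alpha=1.4)
    for u in range(u0,u1,10): cv2.putText(a,str(u),((u-u0)*s,10),0,.33,(255,255,255),1); cv2.line(a,((u-u0)*s+s//2,12),((u-u0)*s+s//2,18),(255,255,255),1)
    for v in range(v0,v1,10): cv2.putText(a,str(v),(0,(v-v0)*s+s//2),0,.33,(0,0,255),1)
    return a
a=crop(200,155,326,231,6,"");b=crop(350,190,434,280,6,"")
cv2.imwrite("pics/c1.png",a);cv2.imwrite("pics/c2.png",b)
E
```

```text
(no output)
```

View pics/c1.png

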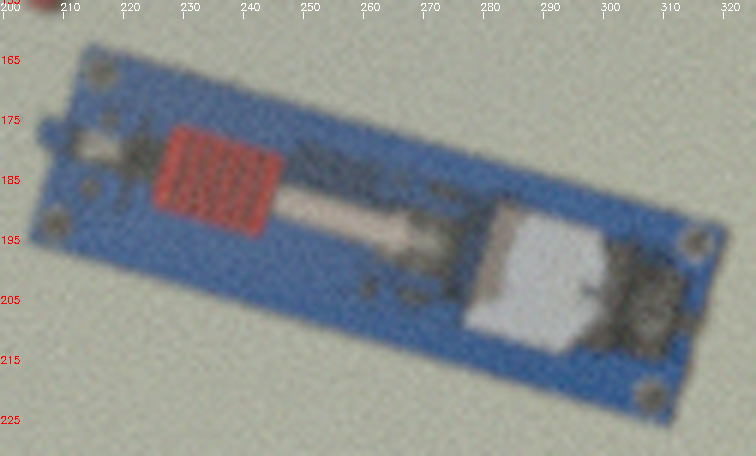

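View pics/c2.png

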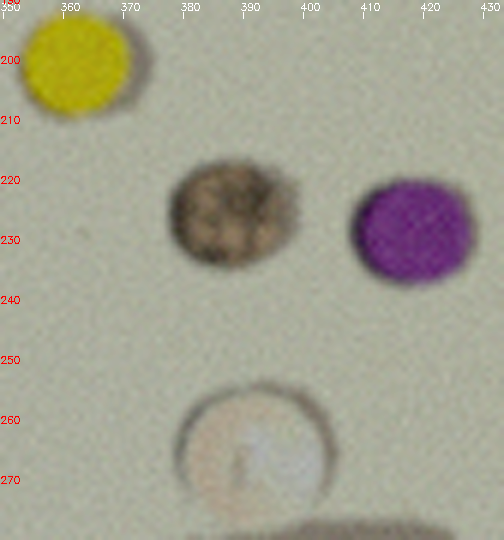

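The crops give the plate corners at about (214.9,162.1), (320.8,192.6), (311.6,225.8) and (204.6,194.2). The V jaw is at the right end. The core's silhouette centre is near (388,225), and the red plate is near (236,185).

```bash
python3 - <<'E'
from h import *
from scipy.optimize import least_squares
c=camera("top")
px=np.array([[214.9,162.1],[320.75,192.6],[311.6,225.75],[204.6,194.2]])
loc=np.array([[-.15,.05],[.17,.05],[.17,-.05],[-.15,-.05]])
def W(p,L,z): 
    C,S=np.cos(p[2]),np.sin(p[2]); L=np.atleast_2d(L); return np.c_[p[0]+C*L[:,0]-S*L[:,1],p[1]+S*L[:,0]+C*L[:,1],np.full(len(L),z)]
w=np.array([pix2plane(c,*q,.012) for q in px]); print(w.round(4))
d=w[1]-w[0]; p0=[*w.mean(0)[:2],np.arctan2(d[1],d[0])]
r=least_squares(lambda p:(proj(c,W(p,loc,.012))-px).ravel(),p0); p=r.x
print("clamp",p,"deg",np.degrees(p[2]),r.fun.round(2))
print("thumb px",proj(c,W(p,[-.047,0],.118)),"bed",proj(c,W(p,[.089,0],.026)))
print("home",W(p,[.091,0],0),"place",W(p,[.088,0],0),"thumb",W(p,[-.047,0],.118))
print("core",pix2plane(c,388,225,.0255))
q=ctrl.get_obs()["eef_rot"]; print("toolx ang",np.degrees(2*np.arctan2(q[2],q[1])))
for n,u,v,z in (("purple",418.5,228.3,.0255),("yellow",362.5,201,.0255),("tin",392.5,265.5,.044)): print(n,pix2plane(c,u,v,z))
E
```

```text
[[ 0.6547  0.2334  0.012 ]
 [ 0.5683 -0.0706  0.012 ]
 [ 0.4738 -0.0451  0.012 ]
 [ 0.5623  0.2612  0.012 ]]
clamp [ 0.5675712   0.10434509 -1.84983957] deg -105.98800041137586 [-0.47 -0.78  0.79 -0.16  0.08  0.4  -0.41  0.52]
thumb px [[236.66859141 184.65758938]] bed [[288.96195073 201.03762578]]
home [[0.54250652 0.01686502 0.        ]] place [[0.54333283 0.01974898 0.        ]] thumb [[0.58051669 0.1495271  0.118     ]]
core [ 0.47691042 -0.26011117  0.0255    ]
toolx ang 14.884136902865519
purple [ 0.46807268 -0.34559337  0.0255    ]
yellow [ 0.54411123 -0.18853451  0.0255    ]
tin [ 0.36543528 -0.26968156  0.044     ]
```

```bash
python3 -m pendant '[[0.165,0.148,-0.044,0,0,0.0656],[0.165,0.148,-0.044,0,0,0.0656],[0.165,0.148,-0.044,0,0,0.0656],[0.165,0.148,-0.044,0,0,0.0656],[0.165,0.148,-0.044,0,0,0.0656],[0.165,0.148,-0.044,0,0,0.0656],[0.165,0.148,-0.044,0,0,0.0656],[0.165,0.148,-0.044,0,0,0.0656],[0.165,0.148,-0.044,0,0,0.0656],[0.165,0.148,-0.044,0,0,0.0656]]' 1
python3 - <<'E'
from h import *
o=ctrl.get_obs();q=o["eef_rot"];print(o["q"],o["eef_pos"],np.degrees(2*np.arctan2(q[2],q[1])))
t=camera("top")["color"][140:260,260:440];s=camera("scene")["color"][150:350,250:480]
a=cv2.resize(t,(720,480));b=cv2.resize(s,None,fx=3,fy=3)
cv2.imwrite("pics/s1.png",b[:600,:690])
E
```

```text
time_s: 1.4
eef_pos: [0.4786, -0.2585, 0.1508]
eef_rot: [-0.0, 0.798, 0.603, -0.0]
wrist_force: [1.3, -0.1, 0.2]
opening: 0.998
grasp_force: 0.0
[-7.13503039e-01  2.09785329e-01  1.76363189e+00 -5.96893378e-05
  1.16840639e+00 -4.36348986e-01] [ 0.47859345 -0.25850643  0.15083252] 74.12158214539177
```

View pics/s1.png

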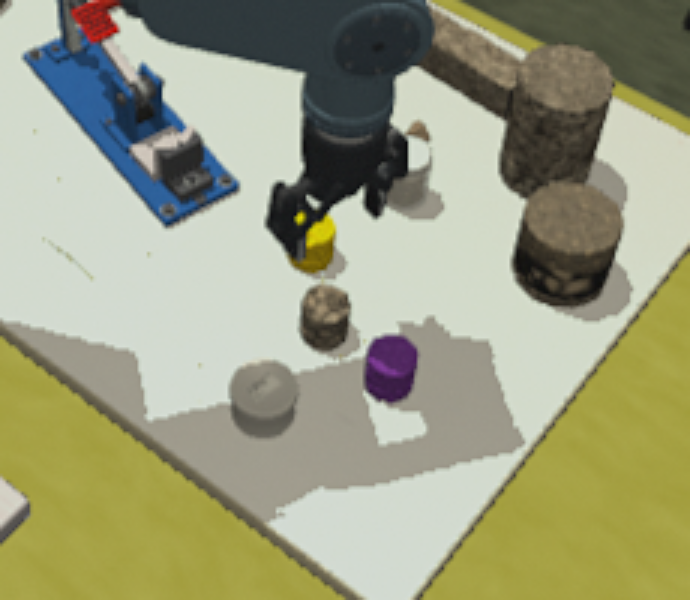

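The scene crop shows the core standing clear of the shadow, with its top centre near (326,302) in the crop, roughly (358.5,250.5) full frame. Clamp plate corners are at crop (237,185), (168,222) and (25,55).

```bash
python3 - <<'E'
from h import *
c=camera("scene")
f=lambda x,y:((x+.5)/3-.5+250,(y+.5)/3-.5+150)
print("core top",pix2plane(c,*f(326.5,302),.051), "sil", pix2plane(c,*f(326,317),.0255))
for x,y in((237,185),(168,222),(25,55)): print(pix2plane(c,*f(x,y),.012))
# V jaw / thumb reprojections of clamp estimate
C=[.5676,.1043,-1.8498]
def W(x,y,z): a=C[2]; return [C[0]+np.cos(a)*x-np.sin(a)*y, C[1]+np.sin(a)*x+np.cos(a)*y,z]
P=proj(c,[W(.17,.05,.012),W(.17,-.05,.012),W(-.15,-.05,.012),W(-.047,0,.118),[.477,-.260,.051]])
print(((P-[250,150])*3+1).round(1))
E
```

```text
core top [ 0.47852398 -0.25764016  0.051     ] sil [ 0.47912052 -0.25842051  0.0255    ]
[ 0.56659376 -0.06999067  0.012     ]
[ 0.47751548 -0.04640623  0.012     ]
[0.56190188 0.25777918 0.012     ]
[[240.3 185.1]
 [164.3 224.1]
 [ 21.7  53.8]
 [ 95.7  21.4]
 [327.5 304.2]]
```

```bash
python3 -m pendant '[[0,0,-0.09,0,0,0],[0,0,-0.09,0,0,0],[0,0,-0.09,0,0,0],[0,0,-0.09,0,0,0],[0,0,-0.09,0,0,0],[0,0,-0.08,0,0,0],[0,0,-0.06,0,0,0],[0,0,-0.05,0,0,0],[0,0,0,0,0,0],[0,0,0,0,0,0]]'
python3 -m pendant '[[0,0,0,0,0,0],[0,0,0,0,0,0],[0,0,0,0,0,0],[0,0,0,0,0,0],[0,0,0,0,0,0],[0,0,0,0,0,0],[0,0,0,0,0,0],[0,0,0,0,0,0],[0,0,0,0,0,0],[0,0,0,0,0,0]]' -1
```

```text
time_s: 2.8
eef_pos: [0.4781, -0.26, 0.0237]
eef_rot: [0.0, 0.799, 0.601, 0.0]
wrist_force: [0.1, 0.1, 0.7]
opening: 1.002
grasp_force: 0.0
time_s: 4.05
eef_pos: [0.4781, -0.2601, 0.024]
eef_rot: [0.001, 0.799, 0.601, 0.0]
wrist_force: [-0.9, 1.0, 5.2]
opening: 0.57
grasp_force: 62.2
```

```bash
python3 -m pendant '[[0,0,0.1,0,0,0],[0,0,0.2,0,0,0],[0,0,0.2,0,0,0],[0.03,0.15,0.1,0,0,0],[0.05,0.22,0,0,0,0],[0.06,0.25,0,0,0,0],[0.06,0.25,0,0,0,0],[0.06,0.25,0,0,0,0],[0.05,0.2,0,0,0,0],[0.016,0.079,0,0,0,0]]'
python3 - <<'E'
from h import *
o=ctrl.get_obs();print(o["eef_pos"],o["opening"])
c=camera("scene");P=o["eef_pos"]
print(proj(c,[P-[0,0,.024],P+[0,0,.027]]))
u,v=(proj(c,[P])[0]).astype(int);u0,v0=u-70,v-45
a=cv2.resize(c["color"][v0:v0+95,u0:u0+130],None,fx=6,fy=6,interpolation=cv2.INTER_CUBIC)
print(u0,v0,{k:c[k] for k in ("xyz",)}); cv2.imwrite("pics/s2.png",a)
E
```

```text
time_s: 5.3
eef_pos: [0.5426, 0.0223, 0.1427]
eef_rot: [-0.0, 0.798, 0.602, -0.0]
wrist_force: [-0.8, -0.8, -2.4]
opening: 0.57
grasp_force: 62.6
[0.54257485 0.02231255 0.14266861] 0.57046478726728
[[302.22476434 180.02910686]
 [301.7659587  168.6319855 ]]
232 129 {'xyz': array([-0.24088899, -0.71477148,  1.20708842])}
```

View pics/s2.png

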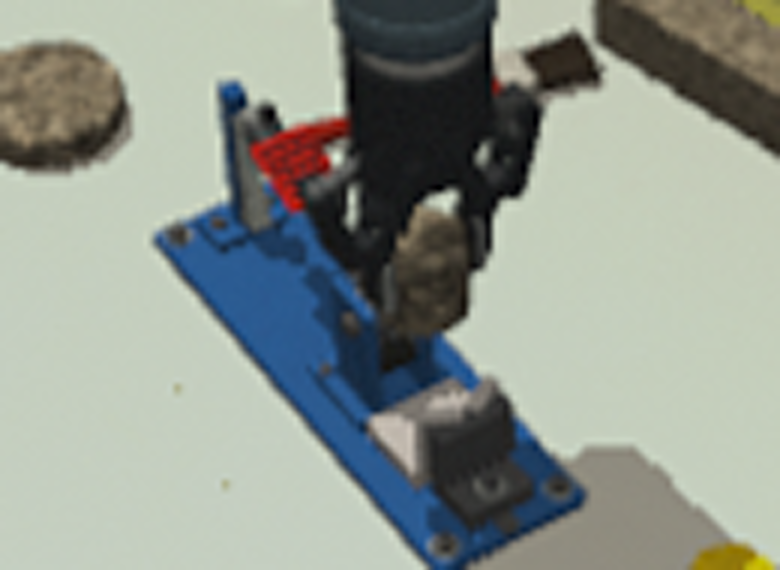

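Predicted and seen core outlines agree within about a pixel: the core's middle is at crop (427,271), against (423,275) predicted. The core hangs just before the V jaw, so I go on down.

```bash
python3 -m pendant '[[0,0,-0.05,0,0,0],[0,0,-0.1,0,0,0],[0,0,-0.06,0,0,0],[0,0,-0.03,0,0,0],[0,0,0,0,0,0],[0,0,0,0,0,0],[0,0,0,0,0,0],[0,0,0,0,0,0],[0,0,0,0,0,0],[0,0,0,0,0,0]]'
python3 - <<'E'
from h import *
C=[.5676,.1043,-1.8498]
o=ctrl.get_obs();d=o["eef_pos"][:2]-C[:2];a=C[2];print("clamp frame mm",1000*(np.cos(a)*d[0]+np.sin(a)*d[1]),1000*(-np.sin(a)*d[0]+np.cos(a)*d[1]),o["eef_pos"],o["wrist_force"])
E
```

```text
time_s: 6.6
eef_pos: [0.5429, 0.0201, 0.0954]
eef_rot: [0.0, 0.799, 0.601, 0.0]
wrist_force: [-0.8, 0.0, -2.6]
opening: 0.571
grasp_force: 62.6
clamp frame mm 87.70999390129084 -0.5168637841955968 [0.54294797 0.02012407 0.09536839] [-0.84154122  0.04262662 -2.62595446]
```

```bash
python3 -m pendant '[[0.0013,-0.0045,-0.03,0,0,0],[0,0,-0.05,0,0,0],[0,0,-0.05,0,0,0],[0,0,-0.04,0,0,0],[0,0,-0.025,0,0,0],[0,0,-0.01,0,0,0],[0,0,-0.005,0,0,0],[0,0,-0.004,0,0,0],[0,0,0,0,0,0],[0,0,0,0,0,0]]'
```

```text
time_s: 7.85
eef_pos: [0.5433, 0.0192, 0.0527]
eef_rot: [0.0, 0.799, 0.601, 0.0]
wrist_force: [0.2, -0.5, -1.1]
opening: 0.577
grasp_force: 62.6
```

```bash
python3 -m pendant '[[0,0,-0.003,0,0,0],[0,0,-0.003,0,0,0],[0,0,-0.002,0,0,0],[0,0,0,0,0,0],[0,0,0,0,0,0],[0,0,0,0,0,0],[0,0,0,0,0,0],[0,0,0,0,0,0],[0,0,0,0,0,0],[0,0,0,0,0,0]]'
python3 - <<'E'
from h import *
c=camera("scene")
u,v=(proj(c,[[.543,.02,.05]])[0]).astype(int);u0,v0=u-70,v-55
a=cv2.resize(c["color"][v0:v0+95,u0:u0+130],None,fx=6,fy=6,interpolation=cv2.INTER_CUBIC)
cv2.imwrite("pics/s3.png",a)
E
```

```text
time_s: 9.1
eef_pos: [0.5432, 0.0192, 0.0509]
eef_rot: [-0.0, 0.799, 0.601, -0.0]
wrist_force: [0.1, -0.4, -2.6]
opening: 0.569
grasp_force: 62.6
```

View pics/s3.png

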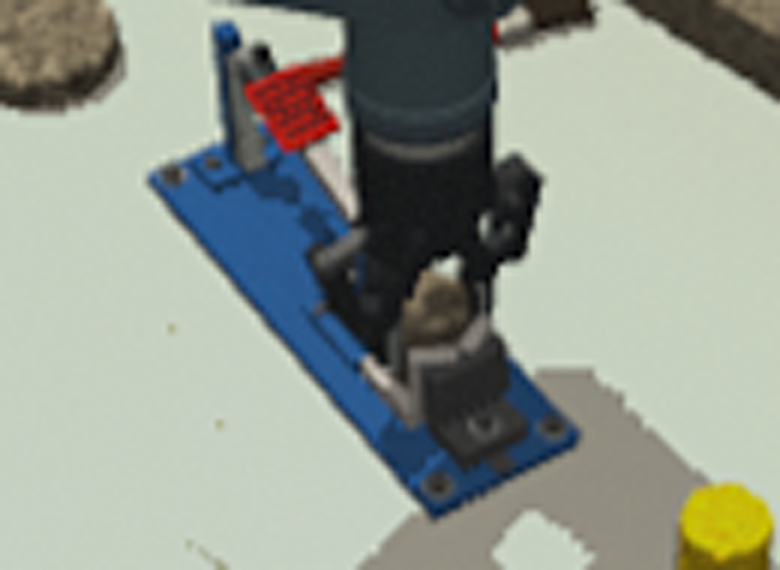

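The picture shows the core between the jaws behind the V at crop (437,305), with the bed's front strip free. It's still hanging, with 2.6 N of weight on the wrist, so it goes down a little further.

```bash
python3 -m pendant '[[0,0,-0.003,0,0,0],[0,0,-0.003,0,0,0],[0,0,0,0,0,0],[0,0,0,0,0,0],[0,0,0,0,0,0],[0,0,0,0,0,0],[0,0,0,0,0,0],[0,0,0,0,0,0],[0,0,0,0,0,0],[0,0,0,0,0,0]]'
```

```text
time_s: 10.4
eef_pos: [0.5432, 0.0192, 0.05]
eef_rot: [-0.0, 0.799, 0.601, -0.0]
wrist_force: [-4.0, -0.5, 5.2]
opening: 0.571
grasp_force: 63.0
```

```bash
python3 -m pendant '[[0,0,0,0,0,0],[0,0,0,0,0,0],[0,0,0,0,0,0],[0,0,0,0,0,0],[0,0,0,0,0,0],[0,0,0,0,0,0],[0,0,0,0,0,0],[0,0,0,0,0,0],[0,0,0,0,0,0],[0,0,0,0,0,0]]' 1
python3 -m pendant '[[0,0,0.03,0,0,0],[0,0,0.06,0,0,0],[0,0,0.1,0,0,0],[0,0,0.15,0,0,0],[0,0,0.2,0,0,0],[0,0,0.2,0,0,0],[0,0,0.06,0,0,0],[0,0,0,0,0,0],[0,0,0,0,0,0],[0,0,0,0,0,0]]' 
python3 - <<'E'
from h import *
for n,k in(("scene",(55,22)),("top",(60,40))):
    c=camera(n);u,v=(proj(c,[[.543,.02,.05]])[0]).astype(int);u0,v0=u-35,v-25
    cv2.imwrite(f"pics/p_{n}.png",cv2.resize(c["color"][v0:v0+50,u0:u0+70],None,fx=8,fy=8,interpolation=cv2.INTER_CUBIC))
a=np.vstack([cv2.imread("pics/p_scene.png")[:290],cv2.imread("pics/p_top.png")[:300]]);cv2.imwrite("pics/s4.png",a)
E
```

```text
time_s: 11.65
eef_pos: [0.5432, 0.0192, 0.0497]
eef_rot: [-0.0, 0.799, 0.601, 0.0]
wrist_force: [-0.6, -0.6, 0.1]
opening: 1.002
grasp_force: 0.0
time_s: 12.9
eef_pos: [0.5422, 0.0193, 0.208]
eef_rot: [-0.001, 0.799, 0.601, -0.001]
wrist_force: [0.3, 0.1, 1.0]
opening: 1.0
grasp_force: 0.0
```

View pics/s4.png

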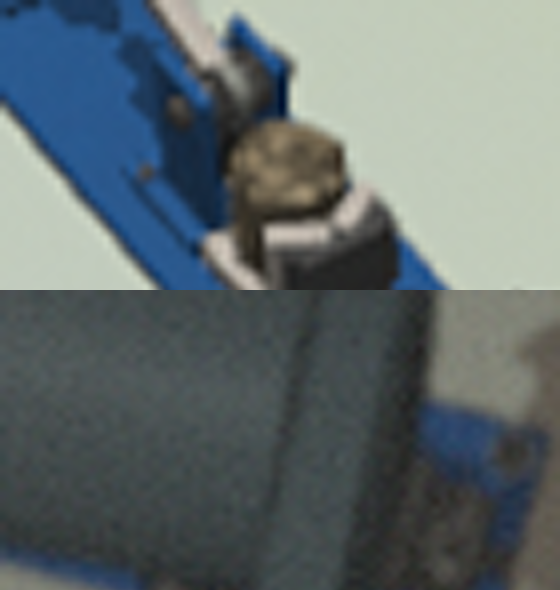

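The scene half shows the core upright on the bed, between roller and V, at crop (285,165). The arm hides it in the top half. Next, close the fingers and go over the thumb plate.

```bash
python3 -m pendant '[[0.02,0.08,0,0,0,0],[0.04,0.13,0,0,0,0],[0.04,0.14,0,0,0,0],[0.04,0.14,0,0,0,0],[0.035,0.12,0,0,0,0],[0.0175,0.05,-0.1,0,0,0],[0,0,-0.12,0,0,0],[0,0,-0.11,0,0,0],[0,0,0,0,0,0],[0,0,0,0,0,0]]' -1
python3 - <<'E'
from h import *
print(ctrl.finger_overhang)
C=[.5676,.1043,-1.8498]
o=ctrl.get_obs();d=o["eef_pos"][:2]-C[:2];a=C[2];print("clamp frame mm",1000*(np.cos(a)*d[0]+np.sin(a)*d[1]),1000*(-np.sin(a)*d[0]+np.cos(a)*d[1]),o["eef_pos"],o["wrist_force"],o["opening"])
E
```

```text
time_s: 14.25
eef_pos: [0.5818, 0.1511, 0.1437]
eef_rot: [-0.0, 0.799, 0.601, -0.0]
wrist_force: [0.9, 0.2, 0.4]
opening: 0.0
grasp_force: 0.0
0.008
clamp frame mm -48.938607809914146 0.7319069370063449 [0.5817812  0.1511446  0.14367856] [0.88073635 0.19460954 0.42688222] 0.00025989053733833657
```

```bash
python3 -m pendant '[[0,0,-0.03,0,0,0],[0,0,-0.03,0,0,0],[0,0,-0.015,0,0,0],[0,0,-0.005,0,0,0],[0,0,-0.005,0,0,0],[0,0,0,0,0,0],[0,0,0,0,0,0],[0,0,0,0,0,0],[0,0,0,0,0,0],[0,0,0,0,0,0]]'
python3 -m pendant '[[0,0,-0.01,0,0,0],[0,0,-0.01,0,0,0],[0,0,-0.01,0,0,0],[0,0,-0.01,0,0,0],[0,0,0,0,0,0],[0,0,0,0,0,0],[0,0,0,0,0,0],[0,0,0,0,0,0],[0,0,0,0,0,0],[0,0,0,0,0,0]]'
```

```text
time_s: 15.5
eef_pos: [0.5819, 0.1512, 0.1268]
eef_rot: [0.0, 0.799, 0.601, 0.0]
wrist_force: [-0.5, 2.4, 2.9]
opening: -0.003
grasp_force: 1.5
time_s: 16.75
eef_pos: [0.582, 0.1513, 0.1191]
eef_rot: [0.0, 0.799, 0.601, 0.0]
wrist_force: [0.3, 2.5, 6.1]
opening: -0.002
grasp_force: 2.7
```

```bash
for i in 1 2 3; do python3 -m pendant '[[0,0,-0.003,0,0,0],[0,0,-0.003,0,0,0],[0,0,-0.003,0,0,0],[0,0,-0.003,0,0,0],[0,0,0,0,0,0],[0,0,0,0,0,0],[0,0,0,0,0,0],[0,0,0,0,0,0],[0,0,0,0,0,0],[0,0,0,0,0,0]]' | grep -E "time|pos|wrist"; done
```

```text
time_s: 18.0
eef_pos: [0.5822, 0.1518, 0.1172]
wrist_force: [-1.6, 3.3, 8.2]
time_s: 19.25
eef_pos: [0.582, 0.1513, 0.1144]
wrist_force: [0.4, 1.6, 7.4]
time_s: 20.5
eef_pos: [0.5822, 0.1517, 0.1125]
wrist_force: [-0.9, 3.9, 10.1]
```

```bash
for i in 1 2; do python3 -m pendant '[[0,0,-0.003,0,0,0],[0,0,-0.003,0,0,0],[0,0,0,0,0,0],[0,0,0,0,0,0],[0,0,0,0,0,0],[0,0,0,0,0,0],[0,0,0,0,0,0],[0,0,0,0,0,0],[0,0,0,0,0,0],[0,0,0,0,0,0]]' | grep -E "time|pos|wrist"; done
python3 - <<'E'
from h import *
c=camera("scene");u,v=(proj(c,[[.55,.06,.07]])[0]).astype(int);u0,v0=u-50,v-35
cv2.imwrite("pics/s5.png",cv2.resize(c["color"][v0:v0+75,u0:u0+100],None,fx=8,fy=8,interpolation=cv2.INTER_CUBIC))
E
```

```text
time_s: 21.75
eef_pos: [0.5817, 0.1511, 0.1103]
wrist_force: [1.7, 1.6, 3.4]
time_s: 23.0
eef_pos: [0.5818, 0.1512, 0.1097]
wrist_force: [-0.1, 2.2, 6.9]
```

View pics/s5.png

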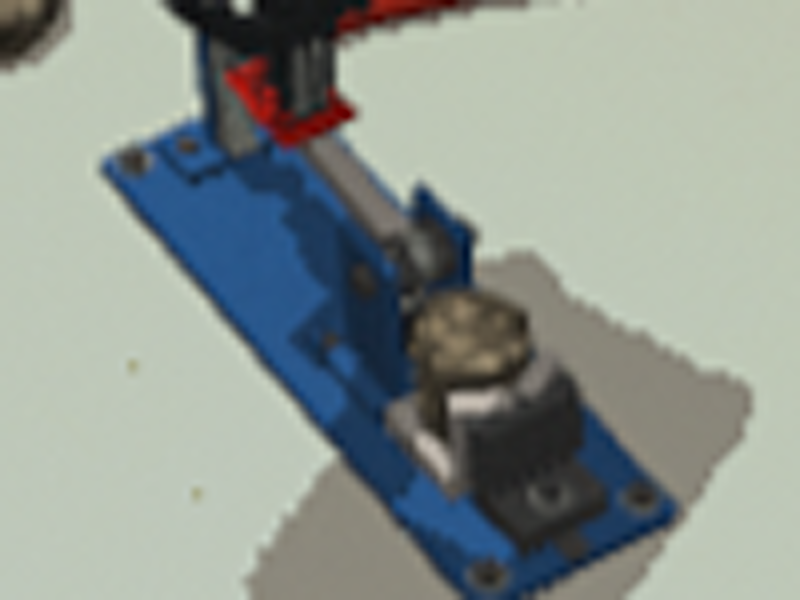

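The lever is partly down, with the red plate at (295,105) and the core still upright at (470,335). Force dropped to about 3 N at z≈0.111, which was a click with no squeeze yet. Continuing, about one click per call.

```bash
for i in 1 2; do python3 -m pendant '[[0,0,-0.006,0,0,0],[0,0,-0.006,0,0,0],[0,0,-0.006,0,0,0],[0,0,-0.006,0,0,0],[0,0,0,0,0,0],[0,0,0,0,0,0],[0,0,0,0,0,0],[0,0,0,0,0,0],[0,0,0,0,0,0],[0,0,0,0,0,0]]' | grep -E "time|pos|wrist"; done
```

```text
time_s: 24.3
eef_pos: [0.5819, 0.1517, 0.1049]
wrist_force: [-0.9, 4.0, 7.4]
time_s: 25.55
eef_pos: [0.582, 0.152, 0.1005]
wrist_force: [-1.1, 4.3, 9.8]
```

```bash
for i in 1 2; do python3 -m pendant '[[0,0,-0.004,0,0,0],[0,0,-0.004,0,0,0],[0,0,0,0,0,0],[0,0,0,0,0,0],[0,0,0,0,0,0],[0,0,0,0,0,0],[0,0,0,0,0,0],[0,0,0,0,0,0],[0,0,0,0,0,0],[0,0,0,0,0,0]]' | grep -E "time|pos|wrist"; done
```

```text
time_s: 26.8
eef_pos: [0.5821, 0.1521, 0.0992]
wrist_force: [-1.8, 4.7, 11.7]
time_s: 28.05
eef_pos: [0.5821, 0.1521, 0.0971]
wrist_force: [-0.3, 4.9, 7.4]
```

```bash
for i in 1 2; do python3 -m pendant '[[0,0,-0.004,0,0,0],[0,0,-0.004,0,0,0],[0,0,-0.004,0,0,0],[0,0,0,0,0,0],[0,0,0,0,0,0],[0,0,0,0,0,0],[0,0,0,0,0,0],[0,0,0,0,0,0],[0,0,0,0,0,0],[0,0,0,0,0,0]]' | grep -E "time|pos|wrist"; done
```

```text
time_s: 29.3
eef_pos: [0.5822, 0.1522, 0.0955]
wrist_force: [-2.1, 4.4, 13.5]
time_s: 30.55
eef_pos: [0.5822, 0.1524, 0.093]
wrist_force: [-1.8, 5.4, 12.0]
```

```bash
for i in 1 2; do python3 -m pendant '[[0,0,-0.003,0,0,0],[0,0,-0.003,0,0,0],[0,0,0,0,0,0],[0,0,0,0,0,0],[0,0,0,0,0,0],[0,0,0,0,0,0],[0,0,0,0,0,0],[0,0,0,0,0,0],[0,0,0,0,0,0],[0,0,0,0,0,0]]' | grep -E "time|pos|wrist"; done
```

```text
time_s: 31.8
eef_pos: [0.5823, 0.1524, 0.0924]
wrist_force: [-3.7, 6.0, 17.2]
time_s: 33.05
eef_pos: [0.5823, 0.1524, 0.0915]
wrist_force: [-4.5, 5.2, 17.7]
```

```bash
for r in 0.004 0.003 ; do python3 -m pendant '[[0,0,-0.004,0,0,0],[0,0,-0.003,0,0,0],[0,0,0,0,0,0],[0,0,0,0,0,0],[0,0,0,0,0,0],[0,0,0,0,0,0],[0,0,0,0,0,0],[0,0,0,0,0,0],[0,0,0,0,0,0],[0,0,0,0,0,0]]' | grep -E "time|pos|wrist"; done
```

```text
time_s: 34.3
eef_pos: [0.5823, 0.1525, 0.0893]
wrist_force: [-2.4, 4.8, 12.5]
time_s: 35.55
eef_pos: [0.5823, 0.1524, 0.0888]
wrist_force: [-4.6, 6.1, 18.5]
```

```bash
python3 - <<'E'
from h import *
F=[]
for i in range(8):
    camera("scene"); o=ctrl.get_obs(); F.append([*o["wrist_force"],o["eef_pos"][2]*1000])
print(np.round(F,2)); print(np.mean(F,0),o["time_s"])
E
```

```text
[[-4.56  6.66 19.64 88.77]
 [-4.3   4.75 19.61 88.79]
 [-4.8   5.99 18.87 88.78]
 [-4.71  4.99 18.69 88.78]
 [-4.27  5.75 19.14 88.77]
 [-4.43  5.75 18.78 88.78]
 [-4.74  5.99 18.62 88.8 ]
 [-4.85  5.75 18.83 88.81]]
[-4.58255364  5.70233728 19.0229954  88.78506095] 35.95
```

```bash
for i in 1 2; do python3 -m pendant '[[0,0,0.002,0,0,0],[0,0,0.002,0,0,0],[0,0,0.001,0,0,0],[0,0,0,0,0,0],[0,0,0,0,0,0],[0,0,0,0,0,0],[0,0,0,0,0,0],[0,0,0,0,0,0],[0,0,0,0,0,0],[0,0,0,0,0,0]]' | grep -E "time|pos|wrist"; done
```

```text
time_s: 37.2
eef_pos: [0.5822, 0.1524, 0.0891]
wrist_force: [-3.0, 5.6, 13.9]
time_s: 38.45
eef_pos: [0.5822, 0.1524, 0.0894]
wrist_force: [-0.6, 5.7, 10.4]
```

```bash
for i in 1 2; do python3 -m pendant '[[0,0,0.003,0,0,0],[0,0,0.003,0,0,0],[0,0,0,0,0,0],[0,0,0,0,0,0],[0,0,0,0,0,0],[0,0,0,0,0,0],[0,0,0,0,0,0],[0,0,0,0,0,0],[0,0,0,0,0,0],[0,0,0,0,0,0]]' | grep -E "time|pos|wrist"; done
```

```text
time_s: 39.7
eef_pos: [0.5819, 0.1518, 0.0898]
wrist_force: [1.3, 5.0, 6.6]
time_s: 40.95
eef_pos: [0.5816, 0.1512, 0.0906]
wrist_force: [-0.4, 0.3, 0.4]
```

The force falls to 0 at z≈0.0906, so the ratchet holds the lever by itself. It sits about two clicks past where the squeeze began. I'll back away upward and check.

```bash
python3 -m pendant '[[0,0,0.02,0,0,0],[0,0,0.05,0,0,0],[0,0,0.1,0,0,0],[0,0,0.15,0,0,0],[0,0,0.2,0,0,0],[0,0,0.15,0,0,0],[0,0,0.05,0,0,0],[0,0,0,0,0,0],[0,0,0,0,0,0],[0,0,0,0,0,0]]'
python3 - <<'E'
from h import *
c=camera("scene");u,v=(proj(c,[[.55,.06,.07]])[0]).astype(int);u0,v0=u-50,v-35
cv2.imwrite("pics/s6.png",cv2.resize(c["color"][v0:v0+75,u0:u0+100],None,fx=8,fy=8,interpolation=cv2.INTER_CUBIC))
E
```

```text
time_s: 42.2
eef_pos: [0.5809, 0.1511, 0.2331]
eef_rot: [-0.001, 0.799, 0.601, -0.001]
wrist_force: [-0.7, 0.3, 0.5]
opening: -0.004
grasp_force: 0.0
```

View pics/s6.png

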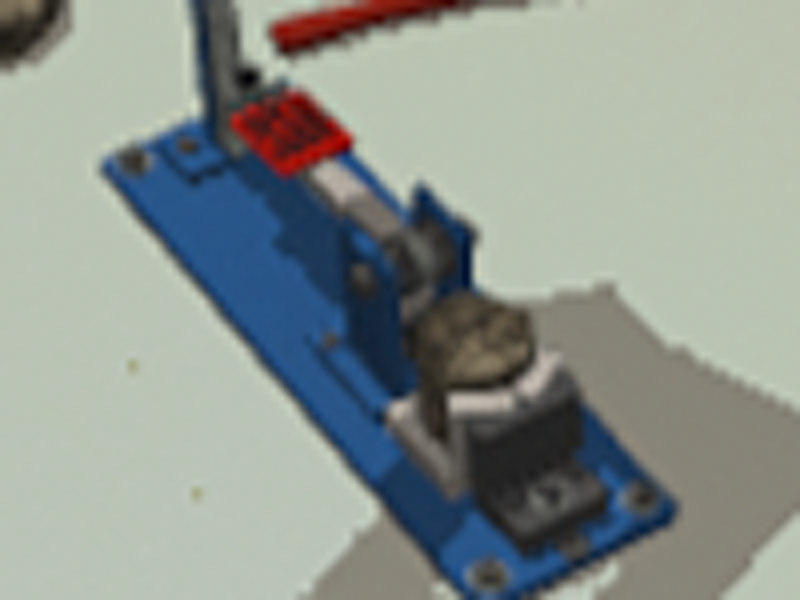

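The lever stays down on its own, with the red plate at (292,130). The core is upright and home in the V at (475,340), and the robot is clear of everything, so I'm handing in.

```bash
python3 -c "
from bench import ctrl
print(ctrl.hand_in())"
```

```text
the job is handed in; nothing more can be done
None
```

I handed the job in at about 42 s: the core stands upright in the V, the ratchet holds the lever by itself, and the robot is clear. I judged the grip from wrist force at roughly two clicks past first squeeze (12.5 N read just after the last click, against your 13 to 17 N), so it may be slightly light.

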